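# Set the end stop and hold the clip jaw open

### The job

Get the clip board ready for me to reset the barrel: first lay the ribbed aluminium rule flat on the table with a long edge flush along the middle of the board's left side (the robot's left) and let go of it, so its rib is an end stop for the barrel. Then lift the sprung steel jaw by its ball knob and hold it open at 45 degrees: it springs shut if let go, so finish while still holding it there, with the rule still flush. Leave the barrel in its seat on the board, and the pot, amber grip and cone tips where they are.

Things in the scene. Friction and masses are not known exactly. Their poses are not given: they have to be found in the camera images.
- board: Clip board fixed to the table: dark wooden base 200 (x) x 220 (y) x 12 mm, origin at the centre of its underside. x points away from the robot, y to the robot's left (turned up to 0.35 rad). Left side: the 200 mm long face at y = +110 mm. Two rails, 4 mm high, along y at x = -52 and -40 mm seat the barrel. Hinge cheeks, tops 40 mm above the table, at x = 55, y = +-60 mm carry a sprung steel jaw.
- jaw (a joint): Jaw angle in rad: 0 shut (plate level), 0.785 = 45 degrees, stop at 1.4. Plate 108 long, 100 wide, 3 mm thick, from the hinge towards the robot, mid plane 30 mm above the table when shut; the free end, nearest the robot, swings up and away, turning about the board's +y. A spring shuts it from every angle: about 2.5 N at the knob to lift it when shut, 4 N at 45 degrees.
- jaw_knob (a point): Centre of the jaw's black ball knob, 24 mm in diameter, on a stem 8 mm thick on the jaw's top; 85 mm towards the robot from the hinge line and 34 mm above the plate's mid plane, so 64 mm above the table when shut. Moves with the jaw; its axes are the jaw's.
- jaw_hinge (a point): Middle of the hinge line, which runs along the board's y; at x = 55, y = 0, z = 30 mm in the board's frame. Axes are the board's.
- rule: Loose aluminium fence rule, 160 mm long (its x), a flat bar 44 mm wide (its y) and 8 mm thick with an upright rib 10 mm thick along its whole middle, top 32 mm above its underside. Same both ways round. Origin at the centre of its underside; starts lying flat on the table left of the board; 0.11 to 0.22 kg.
- barrel: White round pencil barrel, 9 mm in diameter, 140 mm long, loose, lying along the board's y between the two rails under the free end of the jaw. Origin on its underside at mid length when it starts at x = -46 mm on the board's top. To be left in its seat.
- pot: Terracotta pot without handles, 72 mm across the rim, 75 mm tall, standing left of the board, further away than the rule. Origin at the centre of its underside. Leave alone.
- grip: Amber resin pencil grip standing upright, 19 mm in diameter, 42 mm tall, right of the board and further away. Origin at the centre of its underside. Leave alone.
- tip_a: Nickel cone tip standing on its base, 14 mm in diameter, 28 mm tall, right of the board. Origin at the centre of its underside. Leave alone.
- tip_b: Second nickel cone tip, same as the other. Leave alone.

How it is judged (in metres and radians):
On the way, in this order (a step that is already met when the one before it is completed fails the run):
1. the rule lies flush along the board's left side, let go, the jaw still shut (y of rule in the frame of board between 0.129 and 0.135 m and angle between the x axis of rule and the x axis of board, either way round below 0.03 rad and x of rule in the frame of board between -0.04 and 0.04 m and height (world z) of rule below 0.003 m and angle between rule's own z axis and vertical below 0.05 rad and contact force between the fingers and rule below 0.1 N and value of joint jaw below 0.1 rad), for 0.2 s.
2. the jaw is lifted to 45 degrees (value of joint jaw between 0.68 and 0.89 rad), for 0.2 s.
At the end, for the whole second after the job is handed in: The fingers hold the jaw still at 45 degrees (within 6), nothing else propping it; the rule lies flat on the table, untouched, its long edge within 3 mm of the board's left side and parallel to it within 0.03 rad, its middle within 40 mm of the side's middle; the barrel lies in its seat (all of step 2 and velocity of joint jaw between -0.1 and 0.1 rad/s and contact force between the fingers and jaw above 1 N and contact force between each of rule, barrel and jaw below 0.1 N and y of rule in the frame of board between 0.129 and 0.135 m and angle between the x axis of rule and the x axis of board, either way round below 0.03 rad and x of rule in the frame of board between -0.04 and 0.04 m and height (world z) of rule below 0.003 m and angle between rule's own z axis and vertical below 0.05 rad and contact force between the fingers and rule below 0.1 N and x of barrel in the frame of board between -0.054 and -0.038 m and z of barrel in the frame of board below 0.016 m); the arm keeps its last pose, push and grip.
It fails at once if the terracotta pot was disturbed (moved 20 mm) (distance of pot from where it was at the start of the episode above 0.02 m).
It fails at once if the amber grip was disturbed (moved 20 mm) (distance of grip from where it was at the start of the episode above 0.02 m).
It fails at once if a cone tip was disturbed (moved 20 mm) (distance of tip_a from where it was at the start of the episode above 0.02 m).
It fails at once if a cone tip was disturbed (moved 20 mm) (distance of tip_b from where it was at the start of the episode above 0.02 m).
It fails at once if the barrel was knocked out of its seat (not (x of barrel in the frame of board between -0.054 and -0.038 m and z of barrel in the frame of board below 0.016 m)).
It also fails if it takes over 58 s, if anything falls off the work surface, if the arm or the gripper's body presses on something with over 40 N, if the wrist force passes 120 N, or if a joint passes its speed limit or range.

### The arm

A 6-joint arm with a two-finger parallel gripper is mounted at the origin on the work surface. World frame = base frame: x ahead of the robot, y to its left, z up, the work surface at z = 0. Lengths are in mm, angles in rad, forces in N, time in s.
With the tool pointing down it reaches from about 300 to 850 mm from the base axis. Payload 4.2 kg.
Tool frame: the origin (TCP) lies midway between the tips of the shut fingers; the grasp point (between the pads) lies 19 mm behind it (robot.pinch_z is the distance from the TCP to the grasp point, in mm); z points along the fingers, y is the line along which they close (so a half turn about z gives the same grasp; the last joint's range is limited). The gripper opens to 91 mm and grips with 3 to 60 N. Pads are 32 mm wide; open, the fingers measure 118 mm over their backs; the gripper's body (76 mm by 178 mm) begins 60 mm behind the grasp point.
Start: joints at [-1.369, 0.32, 1.565, -0, 1.257, -0.02], TCP at [126.494, -560.93, 213.976] pointing down, gripper open.
Joint ranges: [-3.11, 3.11], [-0.84, 2.01], [0.21, 2.61], [-1.34, 4.49], [0.05, 2.63], [-2.56, 2.56]. Speed limits (rad/s): [2.57, 2.57, 3.14, 3.14, 3.14, 3.14].

### API

Orientations are given as a unit quaternion [w, x, y, z].
In Python, from workcell import robot gives the robot as it stands.
- The arm moves only by the tool jog_arm, called after "Call:" in YAML: its name, and indented under it one key for each argument. Schema: {"type":"object","properties":{"deltas":{"type":"array","items":{"type":"array","items":{"type":"array","items":{"type":"number"},"minItems":6,"maxItems":6},"minItems":1,"maxItems":8},"minItems":1,"maxItems":1},"jaw":{"type":"number"},"squeeze":{"type":"number"},"only":{"type":"string"},"quiet":{"type":"boolean"},"lines":{"type":"string"}},"required":["deltas"],"additionalProperties":false}. deltas is a list that holds a single list of rows (three levels of brackets), with 1 to 8 rows, each of 6 numbers: dx, dy, dz in units of 50 mm, then a rotation vector rx, ry, rz in rad; each row is the pose to reach, as a shift and turn from the pose commanded when the call began, along the tool's axes at that moment; what a row does not reach only later rows make up. A row lasts 1/10 s, in which the tool goes at most 50 mm and 0.15 rad, less where a joint would pass 70% of its speed; a pose out of reach is approached as far as the arm can. jaw is the finger opening in mm, set as the call begins (left out keeps the last). The fingers move at their own pace and stop on an object; squeeze is the grip in N (left out, the last holds). Time passes only in rows, so rows that do not move let the fingers close. The tool returns the time, the measured TCP pose, the force, the opening and the grip force at its end. only (a regular expression) keeps the lines of the reply that match it, lines (a string "A,B") keeps lines A to B, and quiet returns only ok. Input that does not fit is refused with a message, and nothing moves.
- robot.sense(): the state, without advancing time (a new reading comes with each control period).
- robot.snapshot(name): name is "scene" or "top" or "wrist"; returns a dict with "color" (384x512x3 uint8, blue, green, red), "fx", "fy", "cx", "cy" (pixels), "distortion" ([k1, k2, p1, p2, k3] as OpenCV has them; the pictures are not rectified), "cam_to_world" (4x4, takes a point from camera to world coordinates). Camera axes: x right, y up, looking along -z (the intrinsics and any distortion apply to the point x, -y, -z); pixel columns grow to the right and rows downward; lengths in mm; the calibration is good to about 2 mm. A picture is of the moment at which its call begins. There is no depth.
- robot.hand_in(): hands the job in; it is judged then, once.
The state is a dict: "time_s": time; "joint_pos": joint angles; "dq": joint speeds; "effort": joint torques, N m; "eef_pos": TCP position; "ee_rot": TCP orientation; "contact_force": force on the tool from outside, world axes, zero at the start; "ft_torque": the same for the moment, N m; "opening": finger opening in mm; "grip_force": force on a finger pad.
Only numpy, scipy, OpenCV 4.12 (cv2) and the standard library are available. Lean on these libraries where they do the work, as an engineer would, in place of code of your own. Each camera call takes 0.05 s, during which the arm holds its last target. There are 200 camera calls.

## Working session

There is one attempt and no reset: what is moved stays moved. The work goes in short steps, Python scripts to look and compute and a tool call to move; the robot and the scene stay as the last step left them, time stands still between calls to the robot, and variables do not carry over. Pictures are saved under pics/ and viewed, at most 10 in all, crops included, and the job is handed in when it is done.

```bash
ls; mkdir -p pics; python3 - <<'E'
from workcell import robot
import cv2
for n in("scene","top"):
    s=robot.snapshot(n); cv2.imwrite(f"pics/{n}0.png",cv2.resize(s["color"],None,fx=1.5,fy=1.5,interpolation=cv2.INTER_CUBIC)); print(n,s["fx"],s["cx"],s["cy"],s["distortion"],s["cam_to_world"])
print(robot.sense())
E
```

```text
pics
workcell.py
scene 416.598497525828 254.3380068415164 191.8957074944758 [-0.00307907  0.          0.          0.          0.        ] [[ 3.54225162e-01 -5.46787342e-01  7.58648889e-01  1.40304469e+03]
 [ 9.34897217e-01  1.87820183e-01 -3.01149085e-01 -3.50993985e+02]
 [ 2.21749345e-02  8.15933319e-01  5.77720600e-01  7.07340005e+02]
 [ 0.00000000e+00  0.00000000e+00  0.00000000e+00  1.00000000e+00]]
top 391.25180047458707 249.75016202001032 185.62306272779733 [-0.09469293  0.          0.          0.          0.        ] [[-2.56505202e-02  9.97958835e-01 -5.84825942e-02  5.33044110e+02]
 [-9.99506830e-01 -2.66624834e-02 -1.65893930e-02 -1.61846665e+01]
 [-1.81148225e-02  5.80282258e-02  9.98150579e-01  9.86947819e+02]
 [ 0.00000000e+00  0.00000000e+00  0.00000000e+00  1.00000000e+00]]
{'time_s': 0.1, 'joint_pos': array([-1.36902092e+00,  3.20212364e-01,  1.56553253e+00, -8.53185989e-06,
        1.25742064e+00, -2.00001453e-02]), 'dq': array([-0.00103781,  0.00131201, -0.0012159 ,  0.00251672, -0.00057932,
       -0.00098482]), 'effort': array([-1.29004843e-04, -4.13333166e+01, -2.32510847e+01,  7.28520867e-02,
        4.22398467e-02, -6.35377592e-05]), 'eef_pos': array([ 126.38587231, -560.47631665,  213.22284292]), 'ee_rot': array([-7.82824584e-04,  9.93857794e-01,  1.10661946e-01, -7.54195853e-05]), 'contact_force': array([-0.21917561, -0.81264539, -1.22677502]), 'ft_torque': array([ 0.01329055, -0.04424341,  0.01082765]), 'grip_force': 0.0, 'opening': 91.30446114012454}
```

View pics/scene0.png

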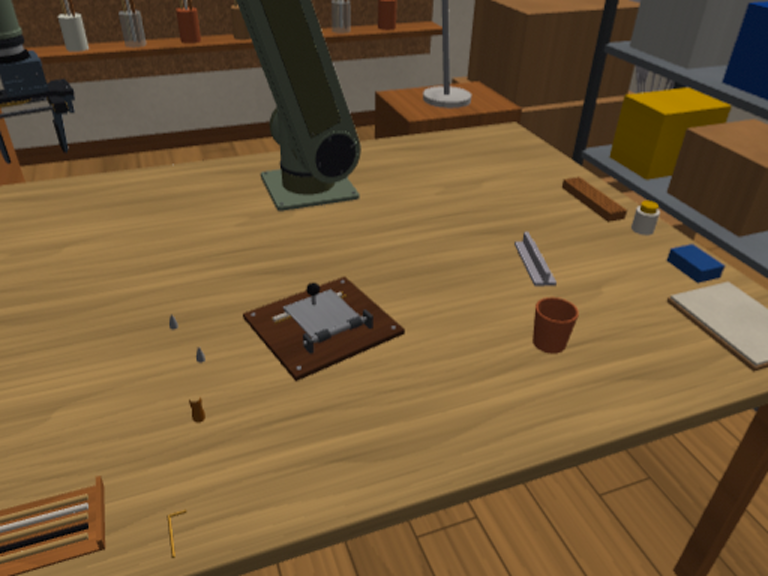

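View pics/top0.png

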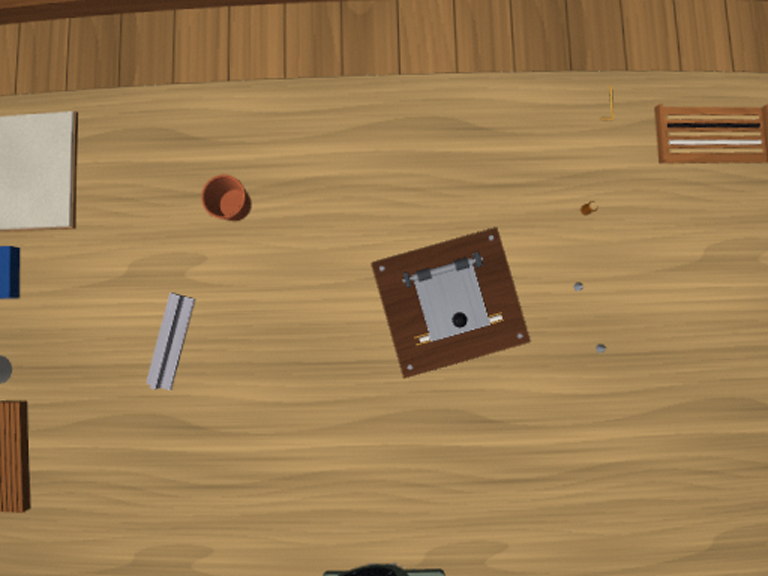

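The scene shows the board mid-table with the knob at about (313,289), the rule at (535,260) and the pot behind it at (553,325). In the top view the board's corners are about (372,262), (496,228), (530,342) and (404,377), and the rule runs from (183,294) to (160,387). I'll enlarge these for precise readings.

```bash
cat > h.py <<'E'
import numpy as np, cv2
from scipy.spatial.transform import Rotation as R
from workcell import robot
def ray(s,uv):
    K=np.array([[s["fx"],0,s["cx"]],[0,s["fy"],s["cy"]],[0,0,1]])
    p=cv2.undistortPoints(np.array([[uv]],float),K,np.array(s["distortion"]))[0,0]
    T=np.array(s["cam_to_world"]); d=T[:3,:3]@[p[0],-p[1],-1]
    return T[:3,3],d/np.linalg.norm(d)
def onz(s,uv,z):
    o,d=ray(s,uv); return o+d*(z-o[2])/d[2]
def tri(rs):
    A=sum(np.eye(3)-np.outer(d,d) for o,d in rs); b=sum((np.eye(3)-np.outer(d,d))@o for o,d in rs)
    x=np.linalg.solve(A,b); return x,[float(np.linalg.norm(np.cross(x-o,d))) for o,d in rs]
def crop(img,x0,y0,x1,y1,f): return cv2.resize(img[y0:y1,x0:x1],None,fx=f,fy=f,interpolation=cv2.INTER_CUBIC)
def rot(q): return R.from_quat(q,scalar_first=True)
def delta(pos,Rw,p0=None,R0=None):
    "tool-axes shift and rotvec from (p0,R0) to world pose (pos,Rw)"
    s=robot.sense(); p0=s["eef_pos"] if p0 is None else p0; R0=rot(s["ee_rot"]) if R0 is None else R0
    return np.round(R0.inv().apply(np.array(pos)-p0),1),np.round((R0.inv()*Rw).as_rotvec(),4)
E
python3 - <<'E'
from h import *
import pickle
S={n:robot.snapshot(n) for n in("scene","top")}; pickle.dump(S,open("s0.pkl","wb"))
t=S["top"]["color"]; c=S["scene"]["color"]
m=np.zeros((600,800,3),np.uint8)
def put(i,x,y): m[y:y+i.shape[0],x:x+i.shape[1]]=i
put(crop(t,240,145,360,260,4),0,0)      # 480x460
put(crop(t,92,190,136,265,4),490,0)     # 176x300
put(crop(c,340,150,372,195,4),670,0)    # 128x180
put(crop(c,160,180,275,250,2.6)[:,:299],490,310)
cv2.imwrite("pics/m1.png",m)
E
```

```text
(no output)
```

View pics/m1.png

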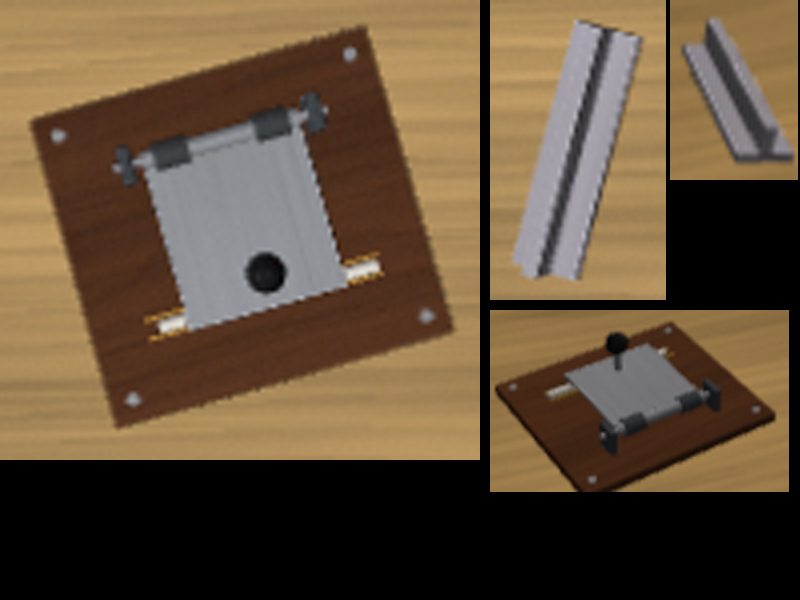

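```bash
python3 - <<'E'
from h import *
import pickle
S=pickle.load(open("s0.pkl","rb")); T,C=S["top"],S["scene"]
q=lambda u,v,f,x,y,px=0,py=0:((u-px+.5)/f-.5+x,(v-py+.5)/f-.5+y)
B={k:q(*v,4,240,145) for k,v in dict(FL=(32,120),FR=(368,27),NR=(453,330),NL=(118,427),K=(266,272)).items()}
Bs={k:q(*v,2.6,160,180,490,310) for k,v in dict(FL=(775,415),NL=(672,322),NR=(497,386),K=(617,343)).items()}
for k in B:
    print(k,onz(T,B[k],12).round(1), end=' ')
    if k in Bs: x,e=tri([ray(T,B[k]),ray(C,Bs[k])]); print('tri',x.round(1),np.round(e,1))
    else: print()
P={k:onz(T,B[k],12)[:2] for k in B}
ctr=sum(P[k] for k in("FL","FR","NR","NL"))/4
x=(P["FL"]+P["FR"]-P["NL"]-P["NR"])/2; y=(P["FL"]+P["NL"]-P["FR"]-P["NR"])/2
print("ctr",ctr,np.linalg.norm(x),np.linalg.norm(y),np.arctan2(x[1],x[0]),np.arctan2(-y[0],y[1]))
r=[q(*v,4,92,190) for v in((88,20),(152,38),(88,279),(24,262))]
W=np.array([onz(T,u,8)[:2] for u in r]); print(W, W.mean(0)); d=(W[0]+W[1]-W[2]-W[3])/2; print(np.linalg.norm(d),np.arctan2(d[1],d[0]),np.linalg.norm(W[0]-W[1]))
rs=[q(*v,4,340,150,670,0) for v in((684,45),(738,158))]
print([onz(C,u,8).round(1) for u in rs])
for a,b in((r[2],rs[0]),(r[1],rs[1])):
    z,e=tri([ray(T,a),ray(C,b)]);print(z.round(1),np.round(e,1))
E
```

```text
FL [617.9   4.6  12. ] tri [618.4   5.1   7.8] [0.4 0.4]
FR [ 670.8 -207.8   12. ] 
NR [ 479.9 -253.9   12. ] tri [ 480.1 -253.4    9.8] [1.1 1.1]
NL [425.8 -43.8  12. ] tri [425.7 -43.2   9.2] [0.7 0.7]
K [ 519.2 -138.4   12. ] tri [ 520.  -131.7   63.5] [0.2 0.2]
ctr [ 548.58642843 -125.22386725] 197.2459835645738 217.9696161458339 0.2418737070218593 0.24818584991115514
[[576.69051715 347.65584371]
 [564.21899156 305.92525426]
 [412.49509464 349.72220534]
 [423.68275666 391.5692193 ]] [494.27184    348.71813065]
158.5516354580347 -0.2802528249594741 43.55434588800808
[array([414.8, 351.3,   8. ]), array([569.9, 305.3,   8. ])]
[412.8 351.4   6.6] [1.2 1.2]
[564.8 308.2   3.8] [1. 1.]
```

The rows are not in the units I measure in: shifts go in units of 50 mm. I convert before sending: -40 mm is -0.8, 40 mm is 0.8.

```bash
cat > to.py <<'E'
import sys
from h import *
x,y,z,a=map(float,sys.argv[1:5]); R1=R.from_euler('z',a)*R.from_euler('x',np.pi)
if len(sys.argv)>5: R1=R.from_rotvec(float(sys.argv[5])*np.array([-np.sin(a),np.cos(a),0]))*R1
s=robot.sense(); print(*delta([x,y,z],R1), s["time_s"], s["joint_pos"].round(2), s["eef_pos"].round(1), s["opening"].round(1), s["contact_force"].round(1))
E
python3 to.py 420 -100 200 1.6
```

Call:
jog_arm:
  deltas:
    - [[0.8,-0.8,0.1,0,0,-0.15],[1.6,-1.6,0.1,0,0,-0.3],[2.4,-2.4,0.1,0,0,-0.45],[3.2,-3.2,0.1,0,0,-0.6],[4,-4,0.2,0,0,-0.75],[4.7,-4.7,0.2,0,0,-0.9],[5.4,-5.4,0.2,0,0,-1.05],[6,-6.2,0.2,0,0,-1.2]]
  jaw: 91

```text
time_s: 1.0
eef_pos: [337.2, -219.2, 204.1]
ee_rot: [0.0, 0.756, 0.655, 0.0]
contact_force: [1.4, 0.0, -0.4]
opening: 91.2
grip_force: 0.0Traceback (most recent call last):
```

```bash
python3 to.py 494.3 348.7 110 2.8613
```

```text
  File "to.py", line 5, in <module>
    s=robot.sense(); print(*delta([x,y,z],R1), s["time_s"], s["joint_pos"].round(2), s["eef_pos"].round(1), s["opening"].round(1), s["contact_force"].round(1))
                                                                                                            ^^^^^^^^^^^^^^^^^^
AttributeError: 'float' object has no attribute 'round'
Traceback (most recent call last):
  File "to.py", line 5, in <module>
    s=robot.sense(); print(*delta([x,y,z],R1), s["time_s"], s["joint_pos"].round(2), s["eef_pos"].round(1), s["opening"].round(1), s["contact_force"].round(1))
                                                                                                            ^^^^^^^^^^^^^^^^^^
AttributeError: 'float' object has no attribute 'round'
```

```bash
sed -i 's/s\["opening"\].round(1)/round(s["opening"],1)/' to.py; python3 to.py 494.3 348.7 110 2.8613
```

```text
[584.6  74.4  94. ] [ 5.0000e-04  9.0000e-04 -1.4338e+00] 1.0 [-0.61  0.05  1.94  0.    1.15 -0.46] [ 337.2 -219.2  204.1] 91.2 [ 1.4  0.  -0.4]
```

To row units: 12 mm is 0.24, 392 mm is 7.84.

Call:
jog_arm:
  deltas:
    - [[0.98,0.12,0,0,0,-0.14],[1.96,0.24,0,0,0,-0.28],[2.94,0.36,0,0,0,-0.42],[3.92,0.48,0,0,0,-0.56],[4.9,0.6,0,0,0,-0.7],[5.88,0.72,0,0,0,-0.84],[6.86,0.84,0,0,0,-0.98],[7.84,0.96,0,0,0,-1.12]]

```text
time_s: 1.8
eef_pos: [441.9, 161.8, 204.1]
ee_rot: [0.0, 0.292, 0.956, -0.0]
contact_force: [1.3, -1.1, 0.6]
opening: 90.8
grip_force: 0.0
```

```bash
python3 to.py 494.3 348.7 110 2.8613
```

```text
[ 61.1 184.2  94.1] [-1.000e-04  5.000e-04 -3.131e-01] 1.8 [ 0.33  0.16  1.81 -0.    1.17 -0.65] [441.9 161.8 204.1] 90.8 [ 1.3 -1.1  0.6]
```

To row units: 192 mm is 3.84, 144 mm is 2.88.

Call:
jog_arm:
  deltas:
    - [[0.96,0.12,0.3,0,0,-0.08],[1.92,0.24,0.6,0,0,-0.16],[2.88,0.36,1,0,0,-0.24],[3.84,0.52,1.5,0,0,-0.31],[3.84,0.52,1.9,0,0,-0.31],[3.84,0.52,1.9,0,0,-0.31]]

```text
time_s: 2.4
eef_pos: [295.2, 288.7, 106.8]
ee_rot: [-0.002, 0.143, 0.99, -0.003]
contact_force: [0.1, 0.3, 1.3]
opening: 91.1
grip_force: 0.0
```

```bash
python3 to.py 494.3 348.7 110 2.8613
```

```text
[-174.   113.8   -4.4] [-0.0057 -0.0033 -0.0061] 2.4 [ 0.75  0.18  2.07 -0.    0.9  -0.54] [295.2 288.7 106.8] 91.1 [0.1 0.3 1.3]
```

I guessed the axes on that last move and it went sideways; nothing was touched. I'll correct it from the printed deltas.

To row units: -174 mm is -3.48, 114 mm is 2.28.

Call:
jog_arm:
  deltas:
    - [[-0.8,0.54,-0.1,0,0,0],[-1.6,1.08,-0.1,0,0,0],[-2.4,1.6,-0.1,0,0,0],[-3.2,2.1,-0.1,0,0,0],[-3.48,2.28,-0.1,0,0,0],[-3.48,2.28,-0.1,0,0,0],[-3.48,2.28,-0.1,0,0,0]]

```text
time_s: 3.1
eef_pos: [497.6, 347.9, 114.3]
ee_rot: [-0.0, 0.145, 0.989, -0.0]
contact_force: [-1.2, -0.0, -0.3]
opening: 91.1
grip_force: 0.0
```

```bash
python3 to.py 494.3 348.7 110 2.8613; python3 - <<'E'
from h import *
import pickle
s=robot.snapshot("wrist"); pickle.dump(s,open("w1.pkl","wb")); cv2.imwrite("pics/w1.png",cv2.resize(s["color"],None,fx=1.5,fy=1.5)); print(np.round(s["cam_to_world"],3))
E
```

```text
[ 3.4 -0.2  4.3] [-0.0008 -0.0005 -0.0111] 3.1 [ 0.59  0.45  1.63 -0.    1.07 -0.69] [497.6 347.9 114.3] 91.1 [-1.2 -0.  -0.3]
[[ 2.87000e-01 -9.31000e-01 -2.27000e-01  4.34027e+02]
 [ 9.58000e-01  2.79000e-01  6.80000e-02  3.65507e+02]
 [-0.00000e+00 -2.37000e-01  9.72000e-01  2.85295e+02]
 [ 0.00000e+00  0.00000e+00  0.00000e+00  1.00000e+00]]
```

View pics/w1.png

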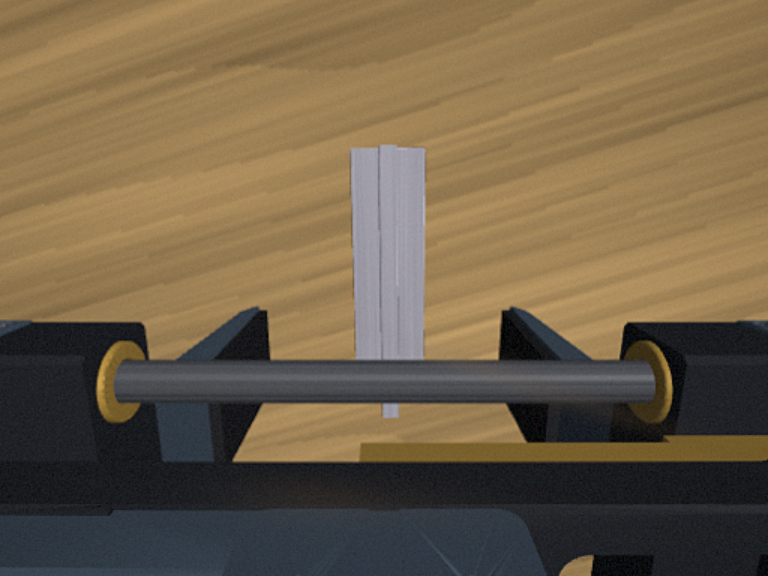

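The wrist picture shows the rule centred between the fingers, with the rib running from (387,147) down to (390,416) and the flange edges at 351 and 425.

```bash
python3 - <<'E'
from h import *
import pickle
s=pickle.load(open("w1.pkl","rb")); t=pickle.load(open("s0.pkl","rb"))["top"]
q=lambda u,v:((u+.5)/1.5-.5,(v+.5)/1.5-.5)
a,b=onz(s,q(387,146),32),onz(s,q(390,417),32); d=a-b
print(a,b,(a+b)/2,np.linalg.norm(d),np.arctan2(d[1],d[0]))
f=[onz(s,q(u,149),8) for u in(351,425)];print(f,np.linalg.norm(f[0]-f[1]))
g=lambda u,v:((u+.5)/4-.5+92,(v+.5)/4-.5+190)
for w,m in(((351,149),(88,20)),((425,149),(152,38))):print(tri([ray(s,q(*w)),ray(t,g(*m))]))
E
python3 to.py 494.3 348.7 13 2.86
```

```text
[419.11156446 371.57126983  32.        ] [571.92407097 327.98820762  32.        ] [495.51781772 349.77973872  32.        ] 158.90609005026806 2.8637628703461484
[array([413.28958115, 351.60637754,   8.        ]), array([425.63882187, 392.84722195,   8.        ])] 43.0500986488442
(array([496.7139854 , 335.16862455, 103.99247156]), [79.01670482969465, 79.01670482969465])
(array([ 495.21590932,  391.18452605, -185.18147626]), [78.09396623745943, 78.09396623745934])
[2.600e+00 1.000e-01 1.014e+02] [-0.0009 -0.0007 -0.0092] 3.15 [ 0.59  0.44  1.63 -0.    1.06 -0.69] [496.9 347.9 114.4] 90.8 [-0.8  0.5 -0. ]
```

To row units: 101 mm is 2.02, 60 mm is 1.2.

Call:
jog_arm:
  deltas:
    - [[0.04,0.028,0.6,0,0,-0.013],[0.04,0.028,1.2,0,0,-0.013],[0.04,0.028,1.6,0,0,-0.013],[0.04,0.028,1.9,0,0,-0.013],[0.04,0.028,2.02,0,0,-0.013],[0.04,0.028,2.02,0,0,-0.013]]
  jaw: 50
  squeeze: 20

```text
time_s: 3.75
eef_pos: [494.8, 350.4, 13.0]
ee_rot: [-0.001, 0.138, 0.99, -0.001]
contact_force: [-0.8, -0.1, 0.3]
opening: 50.6
grip_force: 0.0
```

Call:
jog_arm:
  deltas:
    - [[0,0,0,0,0,0],[0,0,0,0,0,0],[0,0,0,0,0,0],[0,0,0,0,0,0],[0,0,0,0,0,0],[0,0,0,0,0,0]]
  jaw: 5
  squeeze: 20

```text
time_s: 4.35
eef_pos: [496.1, 350.9, 13.2]
ee_rot: [0.0, 0.138, 0.99, 0.0]
contact_force: [-0.6, -0.5, 2.1]
opening: 9.6
grip_force: 20.0
```

```bash
python3 to.py 495.5 349.8 13 2.8638
```

```text
[ 0.2 -1.3  0.2] [0.0002 0.0002 0.001 ] 4.35 [ 0.6   0.55  1.74 -0.    0.85 -0.7 ] [496.1 350.9  13.2] 9.6 [-0.6 -0.5  2.1]
```

To row units: -10 mm is -0.2, -40 mm is -0.8.

Call:
jog_arm:
  deltas:
    - [[0,0,-0.2,0,0,0],[0,0,-0.5,0,0,0],[0,0,-0.8,0,0,0],[0,0,-0.8,0,0,0]]

```text
time_s: 4.75
eef_pos: [497.2, 351.8, 55.3]
ee_rot: [0.002, 0.138, 0.99, 0.001]
contact_force: [0.5, 0.1, -1.4]
opening: 10.2
grip_force: 20.0
```

```bash
python3 to.py 514.1 12.5 53 3.3866
```

```text
[-108.9 -321.8    1.6] [ 0.0025  0.0038 -0.5218] 4.75 [ 0.6   0.51  1.7  -0.    0.93 -0.7 ] [497.2 351.8  55.3] 10.2 [ 0.5  0.1 -1.4]
```

To row units: -280 mm is -5.6, -250 mm is -5.

Call:
jog_arm:
  deltas:
    - [[-0.28,-0.84,0,0,0,-0.08],[-0.56,-1.68,0,0,0,-0.16],[-0.84,-2.52,0,0,0,-0.24],[-1.12,-3.36,0,0,0,-0.32],[-1.4,-4.2,0,0,0,-0.4],[-1.68,-5,0,0,0,-0.48],[-1.88,-5.6,0,0,0,-0.52],[-1.88,-5.6,0,0,0,-0.522]]

```text
time_s: 5.55
eef_pos: [509.3, 52.5, 52.6]
ee_rot: [-0.001, -0.12, 0.993, -0.0]
contact_force: [-1.2, 0.8, -0.9]
opening: 9.9
grip_force: 20.0
```

Call:
jog_arm:
  deltas:
    - [[0,0,0,0,0,0],[0,0,0,0,0,0]]

```text
time_s: 5.75
eef_pos: [509.7, 56.7, 52.8]
ee_rot: [-0.0, -0.122, 0.992, 0.0]
contact_force: [-0.3, 0.5, -1.9]
opening: 9.9
grip_force: 20.0
```

```bash
python3 to.py 514.1 12.5 23 3.3866;  python3 - <<'E'
from h import *
import pickle
s=robot.snapshot("wrist"); pickle.dump(s,open("w2.pkl","wb")); cv2.imwrite("pics/w2.png",cv2.resize(s["color"],None,fx=1.5,fy=1.5))
E
```

```text
[  6.4 -43.9  29.8] [ 0.0003 -0.0003  0.0005] 5.75 [ 0.09  0.39  1.93  0.    0.83 -1.73] [509.7  56.7  52.8] 9.9 [-0.3  0.5 -1.9]
```

View pics/w2.png

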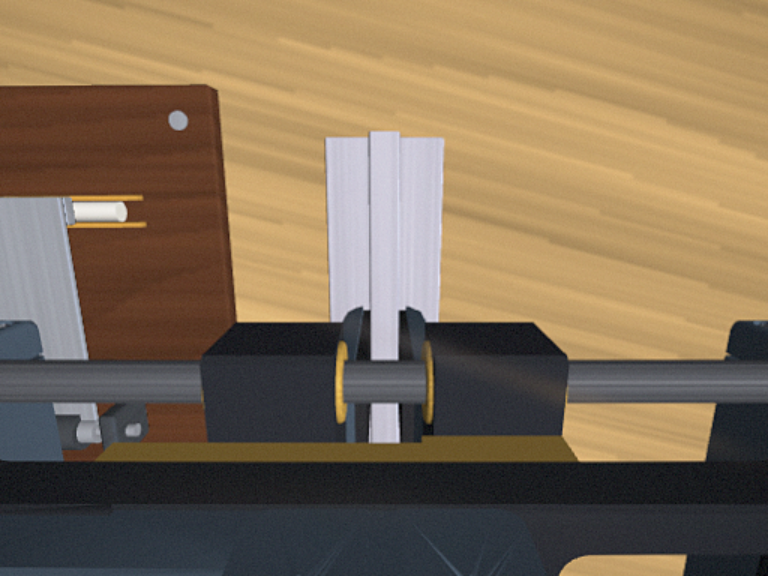

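The board's left side runs from about (217,90) to (237,322), and the rule's near edge from (325,138) to (330,322). I'll fit both edges with code.

```bash
cat > edge.py <<'E'
from h import *
import pickle
def edge(s,x0,x1,rows,z,sign):
    g=cv2.GaussianBlur(cv2.cvtColor(s["color"],cv2.COLOR_BGR2GRAY),(3,3),0).astype(float); P=[]
    for v in rows:
        d=sign*np.diff(g[v,x0:x1]); i=int(np.argmax(d)); w=np.clip(d[max(i-2,0):i+3],0,None)
        P.append(onz(s,(x0+.5+np.average(np.arange(max(i-2,0),max(i-2,0)+len(w)),weights=w),v),z)[:2])
    P=np.array(P); l=cv2.fitLine(P.astype(np.float32),cv2.DIST_HUBER,0,.1,.001).ravel(); d=l[:2]*np.sign(l[0]); n=np.array([-d[1],d[0]]); r=(P-l[2:])@n
    return l[2:],d,np.arctan2(d[1],d[0]),np.abs(r).mean()
E
python3 - <<'E'
from edge import *
s=pickle.load(open("w2.pkl","rb"))
b=edge(s,137,165,range(66,212,3),0,1); print("board edge",b, onz(s,(217/1.5,90/1.5),0))
r=edge(s,205,228,range(98,205,3),40,1); print("rule L",r)
r2=edge(s,285,302,range(98,205,3),48,-1); print("rule R",r2)
e=robot.sense()["eef_pos"][:2]; n=np.array([-b[1][1],b[1][0]]); print("tcp off board side",(e-b[0])@n)
E
```

```text
board edge (array([482.03955 , -29.852196], dtype=float32), array([0.9690983 , 0.24667467], dtype=float32), np.float32(0.24924739), np.float64(0.03795899183310344)) [426.40832762 -44.0925627    0.        ]
rule L (array([465.68454 ,  21.250156], dtype=float32), array([0.969787  , 0.24395315], dtype=float32), np.float32(0.24644008), np.float64(0.04370100220185184))
rule R (array([459.0387 ,  65.21378], dtype=float32), array([0.9690875 , 0.24671736], dtype=float32), np.float32(0.24929143), np.float64(0.09447283495435427))
tcp off board side 77.24106221905542
```

```bash
python3 to.py 516.2 8.7 13.5 3.390
```

```text
[  5.4 -48.3  39.3] [ 0.0002 -0.0003 -0.0022] 5.8 [ 0.09  0.39  1.93  0.    0.83 -1.73] [509.7  56.9  52.9] 10.0 [-0.5 -0.1 -1.6]
```

To row units: -48 mm is -0.96, 5.4 mm is 0.108.

Call:
jog_arm:
  deltas:
    - [[0.04,-0.4,0,0,0,-0.002],[0.1,-0.8,0.1,0,0,-0.002],[0.108,-0.96,0.4,0,0,-0.002],[0.108,-0.96,0.64,0,0,-0.002],[0.108,-0.96,0.74,0,0,-0.002],[0.108,-0.96,0.78,0,0,-0.002],[0.108,-0.96,0.78,0,0,-0.002],[0.108,-0.96,0.78,0,0,-0.002]]

```text
time_s: 6.6
eef_pos: [516.6, 8.5, 14.4]
ee_rot: [0.0, -0.124, 0.992, -0.0]
contact_force: [-0.0, -0.2, -2.1]
opening: 10.4
grip_force: 20.0
```

```bash
python3 to.py 517.9 1.9 13.2 3.3906
```

```text
[ 0.3 -6.7  1.2] [-0.0003  0.0008 -0.001 ] 6.6 [-0.01  0.44  1.96 -0.    0.74 -1.82] [516.6   8.5  14.4] 10.4 [-0.  -0.2 -2.1]
```

To row units: -8 mm is -0.16, 1 mm is 0.02.

Call:
jog_arm:
  deltas:
    - [[0,-0.04,0.02,0,0,0],[0,-0.08,0.02,0,0,0],[0,-0.12,0.02,0,0,0],[0,-0.14,0.02,0,0,0],[0,-0.15,0.02,0,0,0],[0,-0.16,0.02,0,0,0],[0,-0.16,0.02,0,0,0]]

```text
time_s: 7.3
eef_pos: [517.4, 3.8, 13.5]
ee_rot: [-0.0, -0.122, 0.993, 0.003]
contact_force: [-1.8, 16.7, 2.6]
opening: 10.2
grip_force: 20.0
```

```bash
python3 to.py 517.9 1.9 13.2 3.3906
```

```text
[ 0.  -2.   0.3] [ 0.0063  0.0001 -0.0046] 7.3 [-0.02  0.45  1.96  0.01  0.74 -1.84] [517.4   3.8  13.5] 10.2 [-1.8 16.7  2.6]
```

To row units: 2.5 mm is 0.05, 1.5 mm is 0.03.

Call:
jog_arm:
  deltas:
    - [[0,0.03,0,0,0,0],[0,0.05,0,0,0,0],[0,0.05,0,0,0,0]]

```text
time_s: 7.6
eef_pos: [517.4, 4.0, 13.4]
ee_rot: [0.0, -0.123, 0.992, 0.001]
contact_force: [-1.7, 7.2, -0.0]
opening: 9.8
grip_force: 20.0
```

Call:
jog_arm:
  deltas:
    - [[0,0,0,0,0,0],[0,0,0,0,0,0],[0,0,0,0,0,0]]
  jaw: 17

```text
time_s: 7.9
eef_pos: [517.9, 2.3, 13.3]
ee_rot: [0.0, -0.123, 0.992, -0.0]
contact_force: [-0.1, 0.4, 0.2]
opening: 17.2
grip_force: 0.0
```

Call:
jog_arm:
  deltas:
    - [[0,0,-0.12,0,0,0],[0,0,-0.4,0,0,0],[0,0,-0.9,0,0,0],[0,0,-1.6,0,0,0],[0,0,-2,0,0,0],[0,0,-2,0,0,0]]

```text
time_s: 8.5
eef_pos: [519.9, 2.4, 116.4]
ee_rot: [0.004, -0.123, 0.992, -0.001]
contact_force: [0.8, -0.1, -0.6]
opening: 16.8
grip_force: 0.0
```

```bash
python3 - <<'E'
from h import *
import pickle
S={n:robot.snapshot(n) for n in("wrist","top")}; pickle.dump(S,open("s3.pkl","wb")); w=cv2.resize(S["wrist"]["color"],None,fx=1.25,fy=1.25)[:300]; t=crop(S["top"]["color"],220,145,360,260,2.6)
m=np.zeros((600,800,3),np.uint8); m[:300,:640]=w; m[300:300+t.shape[0],:t.shape[1]]=t; cv2.imwrite("pics/m3.png",m)
E
```

```text
(no output)
```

View pics/m3.png

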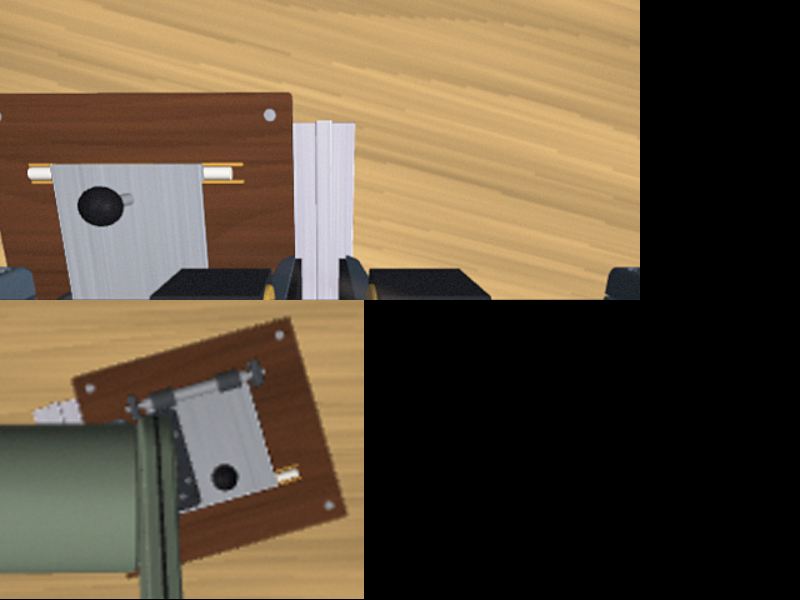

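The rule lies flush: the board edge and the rule's left edge coincide at x≈294, rows 123–300, and the rule's right edge is at 355. The knob is at (101,206). Next I'll check the angles and triangulate the knob.

```bash
python3 - <<'E'
from edge import *
S=pickle.load(open("s3.pkl","rb")); s=S["wrist"]; t=pickle.load(open("s0.pkl","rb"))["top"]
r=edge(s,275,295,range(104,205,3),8,-1); j=edge(s,225,243,range(104,205,3),10,1); print(r,j,"width",(r[0]-j[0])@[-j[1][1],j[1][0]])
q=lambda u,v:((u+.5)/1.25-.5,(v+.5)/1.25-.5)
k=tri([ray(s,q(101,206)),ray(t,((266.5)/4-.5+240,272.5/4-.5+145))]); print("knob",k)
c=edge(s,225,243,range(80,96,2),12,1); print("board top edge",c[0],c[2])
# plate corner near-left and near edge: image (205,164)
print("plate corner",onz(s,q(203,164),31.5), "board NL top",onz(s,q(291,94),12))
E
python3 to.py 520 -132 120 3.3906
```

```text
(array([492.61774 ,  19.429483], dtype=float32), array([0.9679169, 0.2512704], dtype=float32), np.float32(0.25399256), np.float64(0.18974754219199266)) (array([503.06625 , -23.224438], dtype=float32), array([0.96879387, 0.2478677 ], dtype=float32), np.float32(0.25047866), np.float64(0.08087366159309561)) width 43.912712
knob (array([ 519.87237271, -131.73393463,   65.60542477]), [0.11769058550485995, 0.11769058550482753])
board top edge [436.1163   -39.954803] 0.239551
plate corner [485.34975325 -87.36953637  31.5       ] board NL top [426.94888899 -42.92366073  12.        ]
[  30.4 -131.1   -6.9] [-0.0003  0.0003 -0.002 ] 8.6 [-0.02  0.32  1.84 -0.    0.98 -1.83] [517.4   2.5 113.1] 16.9 [ 0.1  0.6 -0.6]
```

To row units: -7 mm is -0.14, -131 mm is -2.62.

Call:
jog_arm:
  deltas:
    - [[0.2,-0.88,-0.14,0,0,-0.002],[0.4,-1.76,-0.14,0,0,-0.002],[0.6,-2.5,-0.14,0,0,-0.002],[0.608,-2.62,-0.14,0,0,-0.002],[0.608,-2.62,-0.14,0,0,-0.002],[0.608,-2.62,-0.14,0,0,-0.002]]
  jaw: 50

```text
time_s: 9.2
eef_pos: [519.5, -130.8, 119.0]
ee_rot: [-0.001, -0.124, 0.992, 0.001]
contact_force: [-0.3, 0.1, 0.1]
opening: 50.0
grip_force: 0.0
```

```bash
python3 to.py 519.9 -132 45.5 3.3906
```

```text
[-0.3 -1.3 73.5] [ 0.0016 -0.0019  0.0002] 9.2 [-0.27  0.34  1.79  0.    1.01 -2.09] [ 519.5 -130.8  119. ] 50.0 [-0.3  0.1  0.1]
```

To row units: 73 mm is 1.46, 65 mm is 1.3.

Call:
jog_arm:
  deltas:
    - [[0,-0.02,0.5,0,0,0],[0,-0.02,1,0,0,0],[0,-0.02,1.3,0,0,0],[0,-0.02,1.46,0,0,0],[0,-0.02,1.46,0,0,0],[0,-0.02,1.46,0,0,0]]

```text
time_s: 9.8
eef_pos: [520.9, -132.2, 47.5]
ee_rot: [0.0, -0.125, 0.992, -0.0]
contact_force: [-0.3, -0.4, 1.0]
opening: 49.8
grip_force: 0.0
```

Call:
jog_arm:
  deltas:
    - [[0,0,0,0,0,0],[0,0,0,0,0,0],[0,0,0,0,0,0],[0,0,0,0,0,0],[0,0,0,0,0,0]]
  jaw: 20
  squeeze: 25

```text
time_s: 10.3
eef_pos: [520.2, -131.5, 47.4]
ee_rot: [-0.0, -0.124, 0.992, 0.001]
contact_force: [-0.1, 5.0, 1.8]
opening: 22.3
grip_force: 25.0
```

```bash
python3 to.py 519.9 -132 45.5 3.3906
```

```text
[ 0.4 -0.4  1.9] [ 0.0024  0.0003 -0.0014] 10.3 [-0.27  0.42  1.88  0.    0.84 -2.09] [ 520.2 -131.5   47.4] 22.3 [-0.1  5.   1.8]
```

To row units: -4 mm is -0.08, -2 mm is -0.04.

Call:
jog_arm:
  deltas:
    - [[-0.02,0,-0.08,0,0.05,0],[-0.04,0,-0.168,0,0.1,0],[-0.066,0,-0.25,0,0.15,0],[-0.094,0,-0.332,0,0.2,0],[-0.128,0,-0.41,0,0.25,0],[-0.164,0,-0.488,0,0.3,0],[-0.164,0,-0.488,0,0.3,0]]

```text
time_s: 11.0
eef_pos: [527.9, -129.5, 70.7]
ee_rot: [-0.15, -0.123, 0.981, -0.017]
contact_force: [-3.2, 2.9, -3.1]
opening: 22.6
grip_force: 25.0
```

```bash
python3 to.py 519.9 -132 45.5 3.3906
```

```text
[ 0.5 -0.5 26.5] [ 0.0026 -0.3031  0.0005] 11.0 [-0.19  0.54  1.63 -0.13  1.25 -1.95] [ 527.9 -129.5   70.7] 22.6 [-3.2  2.9 -3.1]
```

To row units: -38.2 mm is -0.764, -31.9 mm is -0.638.

Call:
jog_arm:
  deltas:
    - [[-0.02,0,-0.08,0,0.05,0],[-0.04,0,-0.168,0,0.1,0],[-0.094,0,-0.332,0,0.2,0],[-0.164,0,-0.488,0,0.3,0],[-0.252,0,-0.638,0,0.4,0],[-0.344,0,-0.764,0,0.49,0],[-0.344,0,-0.764,0,0.49,0],[-0.344,0,-0.764,0,0.49,0]]

```text
time_s: 11.8
eef_pos: [554.6, -122.7, 101.0]
ee_rot: [-0.382, -0.115, 0.916, -0.046]
contact_force: [-3.9, 4.6, -5.6]
opening: 22.6
grip_force: 25.0
```

Call:
jog_arm:
  deltas:
    - [[0,0,0,0,0,0],[0,0,0,0,0,0],[0,0,0,0,0,0]]

```text
time_s: 12.1
eef_pos: [554.7, -122.7, 101.1]
ee_rot: [-0.381, -0.115, 0.916, -0.046]
contact_force: [-1.8, 3.9, -6.8]
opening: 22.3
grip_force: 25.0
```

```bash
python3 - <<'E'
from h import *
import pickle
s=robot.sense(); q=rot(s["ee_rot"]); a=.2495
bx=np.array([np.cos(a),np.sin(a),0]); p=s["eef_pos"]-19*q.as_matrix()[:,2]
hinge=np.array([519.9,-131.7,30])+85*bx; d=p-hinge
print("tilt",np.arccos(-q.as_matrix()[2,2]),"jaw est",np.arctan2(d[2],-d@bx)-np.arctan2(34,85),np.linalg.norm(d),s["joint_pos"].round(2))
S={n:robot.snapshot(n) for n in("wrist","top","scene")}; pickle.dump(S,open("s4.pkl","wb"))
m=np.zeros((600,800,3),np.uint8); m[:300,:400]=cv2.resize(S["wrist"]["color"],(400,300)); t=crop(S["top"]["color"],220,145,360,260,2.6); m[:299,410:410+364]=t
c=crop(S["scene"]["color"],140,130,300,255,2.4);m[300:600,:384]=c; cv2.imwrite("pics/m4.png",m)
E
```

```text
tilt 0.7866687349973427 jaw est 0.7918145276035509 91.64986910204561 [-0.1   0.81  1.23 -0.25  1.85 -1.89]
```

View pics/m4.png

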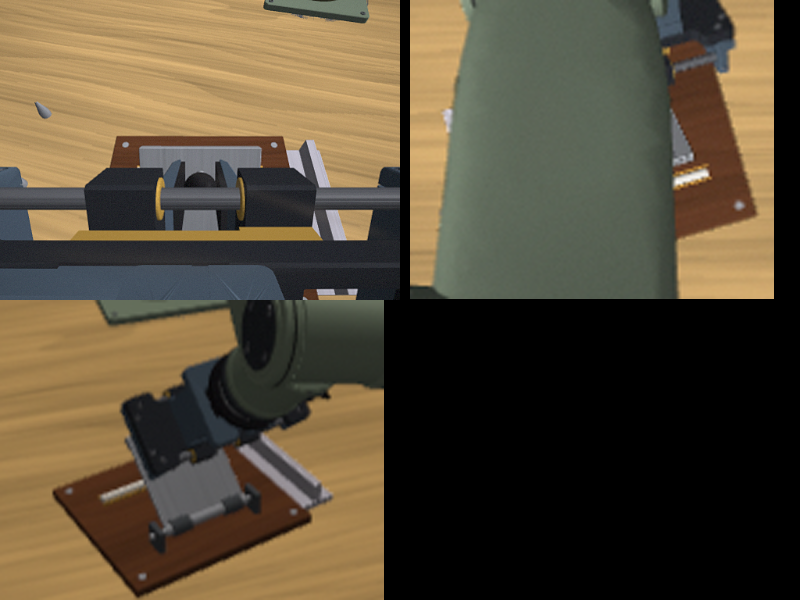

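The jaw is held open with the knob at (201,185) in the wrist view. The geometry gives about 0.79 rad, with a knob radius of 91.6 mm against the 91.5 mm expected. In the scene crop the rule is still flush at (285,470) and the barrel is seated at (120,492).

```bash
python3 -c "
from workcell import robot
print(robot.hand_in())"
```

```text
the job is handed in; nothing more can be done
None
```

I handed the job in with the rule let go flush along the board's left side and the jaw held open at about 45° (estimated 0.79 rad) by its knob; the barrel was still in its seat and the arm touched none of the other objects, but the hand-in gave no verdict.

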